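# Set a probe stem against the hidden backstop and clamp it

### The job

Take the square probe stem from its rest and slide it, turned nose first, into the slot of the length-setting block until you feel it come fully home on the preset backstop hidden inside. Push gently, without forcing the stem, so that the backstop keeps its setting. Then let go of the stem and press the cam lever right down to clamp it, with the stem still home; leave the other things on the bench where they are.

Things in the scene. Friction and masses are not known exactly. Their poses are not given: they have to be found in the camera images.
- stem_mid (a point): Mid-point, on the axis, of the loose probe stem: a plain metal bar 140 mm long, 14x14 mm square, about 0.12 kg. Its x axis runs along the bar to the nose, z up. From x = -58 to -14 mm is the grooved grip end, the place to hold it across its sides (y); the rear end is a threaded stud 8 mm thick, 12 mm long. Centre of mass near x = +14 mm.
- stem_nose (a point): Tip of the stem's turned nose, 70 mm from its middle: a round pin 8 mm thick and 8 mm long, then a 7 mm cone up to the square shank. This end goes into the slot first.
- stem_rest: Low white plastic rest, fixed to the bench, 86x56 mm, with two notched uprights (at x = +40 and -6 mm, 8 mm thick, tops 44 mm high) in which the stem lies loosely along x, nose to +x, its axis 40 mm above the bench; the grip end sticks out free over the rear. Lift the stem straight up at least 12 mm to clear the notches. Origin: on the bench.
- holder: Length-setting block of bare aluminium, screwed to the bench on a dark base plate 136x104x10 mm; block 116 mm long (x), 54 mm wide, 66 mm high. Origin: underside, middle. x = direction of insertion; the slot runs along x from the mouth at x = -58 mm, axis 45 mm above the bench. Its rear is closed.
- slot_mouth (a point): Centre of the slot's mouth, in the block's front face. The slot is 16x16 mm, with a tapered lead-in (25 mm wide at the face, 12 mm deep); x points into the slot. Somewhere 56 to 86 mm inside is the backstop that the nose must meet, set for the batch and not visible. Friction holds it: it gives way at about 16 N. Until there a stem in line slides with under 3 N; out of line it drags more.
- cam_lever (a joint): Steel clamp lever on a cross pin on top of the block, 36 mm from the block's middle towards the mouth and 82 mm above the bench. 0 = standing open, sloping 50 degrees up and back (to +x); it grows as the lever is pressed down, to 0.87 = flat and clamped. Starts at 0 to 0.15. Stiff: about 4 to 8 N downward near its end move it, a little more as it clamps; it stays where it is left.
- lever_pad (a point): Upper face of the lever's flat thumb pad, 18 mm wide, 24 mm long, 66 mm from the pin: the place to press, from above. It moves with the lever along an arc, down and to the block's +x; when the lever is down it lies 88 mm above the bench, 30 mm behind the block's middle (+x).
Not all that is in view belongs to the job. There is more than one size of the holder; the one meant has the size given above.

How it is judged:
On the way, in this order (a step that is already met when the one before it is completed fails the run):
1. the stem is fully home on the backstop, the lever still open (x of stem_nose in the frame of stop_face above -0.002 m and horizontal distance between stem_nose and stop_face below 0.003 m and angle between the x axis of stem and the x axis of holder, either way round below 0.06 rad and value of joint cam_lever below 0.4 rad), for 0.2 s.
2. the cam lever is down and clamps the stem, still home (x of stem_nose in the frame of stop_face above -0.002 m and horizontal distance between stem_nose and stop_face below 0.003 m and angle between the x axis of stem and the x axis of holder, either way round below 0.06 rad and value of joint cam_lever above 0.8 rad and contact force between stem and clamp_shoe above 5 N), for 0.2 s.
At the end, for the whole second after the job is handed in: The stem is in the slot, in line with it within 0.06 rad, its nose within 2 mm of the backstop, at rest; the cam lever is right down (above 0.8 rad) and the brass shoe under it holds the stem with more than 5 N (all of step 2 and linear speed of stem below 0.01 m/s); the robot touches nothing.
It fails at once if the stem is forced against the block with more than 25 N while the lever is open (value of joint cam_lever below 0.4 rad and contact force between stem and holder above 25 N).
It fails at once if the backstop is pushed off its setting by more than 1 mm (distance of stop_face from where it was at the start of the episode above 0.001 m).
It fails at once if a bystander is moved by more than 30 mm (distance of any of loupe, parts_dish from where it was at the start of the episode above 0.03 m).
It also fails if it takes over 61 s, if anything falls off the work surface, if the arm or the gripper's body presses on something with over 40 N, if the wrist force passes 120 N, or if a joint passes its speed limit or range.

### The arm

A 7-joint arm with a two-finger parallel gripper is mounted at the origin on a cart in front of the work surface, level with it; the furniture and walls round the work are solid. World frame = base frame: x ahead of the robot, y to its left, z up, the work surface at z = 0. Lengths are in m, angles in rad, forces in N, time in s.
With the tool pointing down it reaches from about 0.4 to 0.85 m from the base axis. Payload 4.5 kg.
Tool frame: the origin (TCP) lies on the centre line of the jaws, within the pads' length; the fingertips stand 8 mm ahead of it and the grasp point (between the pads) lies 11 mm behind it; z points along the fingers, x is the direction in which the jaws open and shut, and the axes are right-handed (so a half turn about z gives the same grasp; the last joint's range is limited). The gripper opens to 88 mm and grips with 3 to 60 N. Pads are 18 mm wide; open, the fingers measure 123 mm over their backs; the gripper's body (75 mm by 187 mm) begins 45 mm behind the grasp point.
Start: joints at [1.166, 0.689, -0.195, 1.565, 0.157, 0.902, -0.215], TCP at [0.266, -0.566, 0.247] pointing down, gripper open.
Joint ranges: [-3.01, 3.01], [-0.46, 2.08], [-1.47, 1.51], [0.13, 2.56], [-1, 4.14], [0.04, 2.09], [-2.66, 2.66]. Speed limits (rad/s): [2.57, 2.57, 3.14, 3.14, 3.14, 3.14, 3.14].

### API

Orientations are given as a unit quaternion [x, y, z, w].
In Python, from plant import r gives the robot as it stands.
- The arm moves only by the shell command python3 -m pendant 'ROWS' [FORCE]. ROWS is JSON, a list of rows, each a list of 3 entries, a list of its own where there are three numbers: the turn, a rotation vector about the tool's x, y, z in rad, then the shift along the tool's x, y, z in m, then the opening, from 0 (shut) to 1 (fully open). In form: [[[wx, wy, wz], [tx, ty, tz], claw], ...]. A call has 1 to 10 rows; each row is the pose to reach, as a shift and turn from the pose commanded when the call began, along the tool's axes at that moment; what a row does not reach only later rows make up. A row lasts 1/10 s, in which the tool goes at most 50 mm and 8.59 degrees, less where a joint would pass 70% of its speed; a pose out of reach is approached as far as the arm can. A call with a gripper value outside its range is refused whole. The fingers move at their own pace and stop on an object; FORCE is the grip in N (left out, the last holds). Time passes only in rows, so rows that repeat a pose let the fingers close. It gives the time, the measured TCP pose, the force and the opening at its end, in the units of the state.
- r.get_state(): the state, without advancing time (a new reading comes with each control period).
- r.snapshot(name): name is "scene" or "top" or "wrist"; returns a dict with "image" (384x512x3 uint8, red, green, blue), "mtx" (3x3 intrinsics, pixels), "R" (3x3) and "t" (3): a world point X has camera coordinates R X + t; the wrist camera has in their place "T_tool_cam" (4x4, takes a point from camera to tool coordinates, whose origin is the TCP and whose axes are the tool frame's). Camera axes: x right, y down, z forward; pixel columns grow to the right and rows downward; lengths in m; the calibration is good to about 2 mm. The wrist camera is an equidistant fisheye: a pixel r from the principal point sees the ray r / f radians off the axis. A picture is of the moment at which its call begins: read the wrist's pose just before it. There is no depth.
- r.finish_job(): hands the job in, once; it reports no verdict.
The state is a dict: "clock": time; "q": joint angles; "qd": joint speeds; "joint_torque": joint torques, N m; "tool_pos": TCP position; "eef_rot": TCP orientation; "contact_force": force on the tool from outside, world axes, zero at the start; "moment": the same for the moment, N m; "opening": opening from 0.0 (shut) to 1.0 (fully open).
Only numpy, scipy, OpenCV 4.12 (cv2) and the standard library are available. Lean on these libraries where they do the work, as an engineer would, in place of code of your own. Each camera call takes 0.05 s, during which the arm holds its last target. There are 200 camera calls.

## Working session

There is one attempt and no reset: what is moved stays moved. The work goes in short steps, Python scripts to look and compute and a shell command to move; the robot and the scene stay as the last step left them, time stands still between calls to the robot, and variables do not carry over. Pictures are saved under pics/ and viewed, about 8 in all and at most 12, crops included, and the job is handed in when it is done.

```bash
mkdir -p pics; ls; python3 - <<'E'
from plant import r
import cv2,pickle,numpy as np
s=r.get_state();print(s)
d={}
for n in("scene","top"):
    d[n]=r.snapshot(n);cv2.imwrite(f"pics/{n}0.png",cv2.resize(d[n]["image"][:,:,::-1],(800,600),interpolation=cv2.INTER_CUBIC))
    print(n,d[n]["mtx"],d[n]["R"],d[n]["t"])
pickle.dump(d,open("cams.pkl","wb"))
E
```

```text
pics
{'clock': 0.0, 'q': array([ 1.16577563,  0.68997164, -0.19452267,  1.5663469 ,  0.15729468,
        0.90249927, -0.21510823]), 'qd': array([-0.0002656 ,  0.00155315,  0.00043596, -0.00097335, -0.0001443 ,
        0.00080818, -0.00019   ]), 'joint_torque': array([ 4.05409546e-04, -5.27558720e+01, -1.26720652e+00, -1.53427488e+01,
       -5.27737022e-02,  6.60275124e-03,  2.00874315e-04]), 'tool_pos': array([ 0.26524237, -0.56523965,  0.24591718]), 'eef_rot': array([ 8.44080373e-01, -5.36215893e-01, -8.05549162e-04, -4.37596460e-04]), 'contact_force': array([ 0.18898851, -0.53020648, -0.01952904]), 'moment': array([ 0.01802548, -0.04223245, -0.01805015]), 'opening': 1.0028933982878874}
scene [[486.55476164   0.         253.26867338]
 [  0.         486.55476164 187.27323386]
 [  0.           0.           1.        ]] [[-0.77122683 -0.63653287  0.00592292]
 [-0.41994614  0.50177251 -0.75622059]
 [ 0.47838731 -0.58570491 -0.65428995]] [0.52481798 0.21539638 0.77783844]
top [[373.42356021   0.         258.75785712]
 [  0.         373.42356021 194.77786858]
 [  0.           0.           1.        ]] [[-0.01848654 -0.99977937 -0.00997279]
 [-0.98934398  0.01973251 -0.14425363]
 [ 0.14441859  0.00719977 -0.98949049]] [0.19913211 0.53764811 0.85943651]
```

View pics/scene0.png

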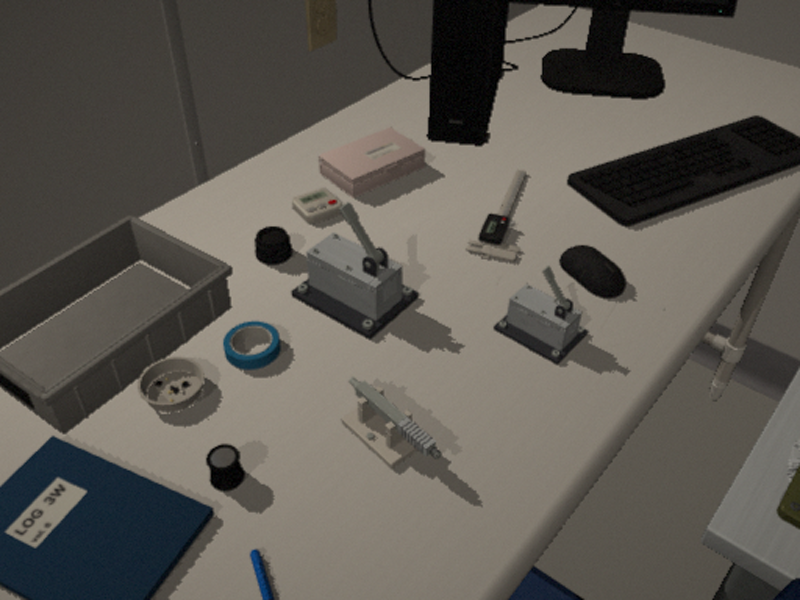

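View pics/top0.png

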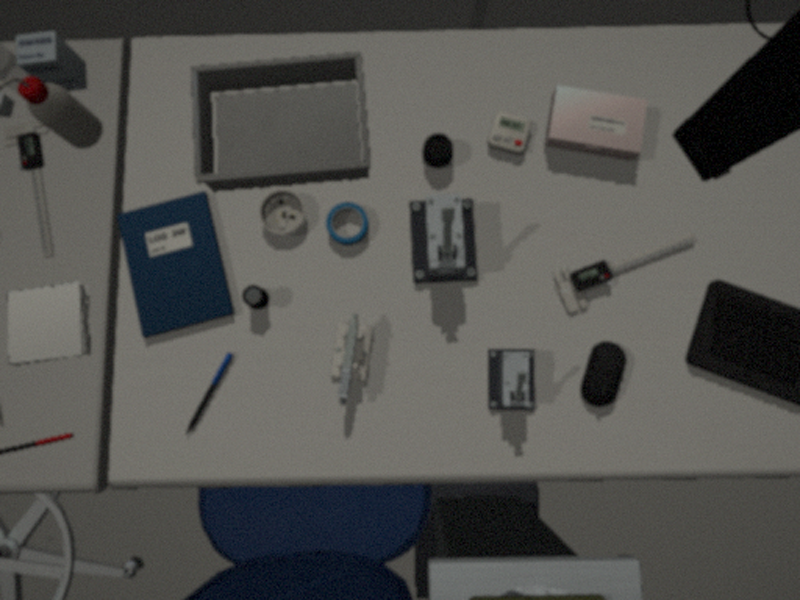

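The scene shows the large block at (355,280) and the small one at (542,320). The stem lies on its rest at (395,415), nose towards the upper left. In the top view these are at (443,240), (512,380) and (350,360). Look-alikes are the two holders, plus the pens and calipers for the stem. I'll check the choice in a close crop.

```bash
cat > h.py <<'E'
import numpy as np,cv2,pickle
from scipy.spatial.transform import Rotation as Ro
def load(): return pickle.load(open("cams.pkl","rb"))
def toz(c,uv,z):
    d=c["R"].T@np.linalg.inv(c["mtx"])@np.array([uv[0],uv[1],1.]);o=-c["R"].T@c["t"]
    return o+d*(z-o[2])/d[2]
def proj(c,X):
    p=c["mtx"]@(c["R"]@np.asarray(X,float)+c["t"]);return p[:2]/p[2]
E
python3 - <<'E'
from h import *
d=load();out=np.zeros((600,800,3),np.uint8)
for n,u,v,s,x,y in(("scene",184,124,5,0,0),("scene",214,234,5,400,0),("top",250,120,5,0,300),("top",190,196,5,400,300)):
    im=d[n]["image"][v:v+60 if n=="x" else v+int(300/s)+0,u:u+int(400/s)]
    if (n,u)==("scene",184): im=d[n]["image"][v:v+100,u:u+100];im=cv2.resize(im,(300,300),interpolation=cv2.INTER_CUBIC); out[0:300,0:300]=im;continue
    im=cv2.resize(im,(im.shape[1]*s,im.shape[0]*s),interpolation=cv2.INTER_CUBIC)
    out[y:y+im.shape[0],x:x+im.shape[1]]=im
out=cv2.convertScaleAbs(out,alpha=1.4)
cv2.imwrite("pics/crop1.png",out[:,:,::-1])
E
```

```text
(no output)
```

View pics/crop1.png

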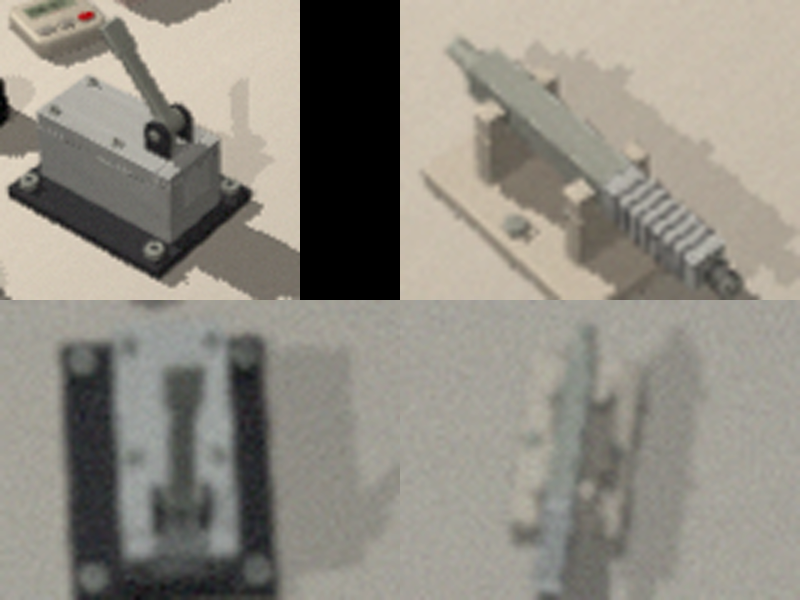

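```bash
python3 - <<'E'
from h import *
d=load();S=d["scene"];T=d["top"]
f=lambda a:np.round(a,4)
P=[toz(S,p,.01) for p in((187.3,186.5),(237.2,213.5),(267.5,187.2))];
print("plate scene",[f(p) for p in P],np.linalg.norm(P[0]-P[1]),np.linalg.norm(P[1]-P[2]))
h=(P[0]+P[2])/2;x=P[0]-P[1];print("centre",f(h),"yaw",np.arctan2(x[1],x[0]), "yaw2",np.arctan2(*( (P[2]-P[1])[[0,1]]))*1)
Q=[toz(T,p,.01) for p in((262,129),(303,127.4),(305.3,179.2),(264.3,181.1))]
print("plate top",[f(p) for p in Q],f(sum(Q)/4)); x=Q[0]+Q[1]-Q[2]-Q[3];print(np.arctan2(x[1],x[0]))
n=toz(S,(225,243),.04);b=toz(S,(280.6,291),.04);x=n-b;print("stem",f(n),f(b),np.linalg.norm(x),f((n+b)/2),np.arctan2(x[1],x[0]))
n=toz(T,(190+187/5,196+27/5),.04);b=toz(T,(220,257.5),.04);x=n-b;print("stem top",f(n),f(b),np.linalg.norm(x),f((n+b)/2),np.arctan2(x[1],x[0]))
E
```

```text
plate scene [array([0.711 , 0.1777, 0.01  ]), array([0.579 , 0.1722, 0.01  ]), array([0.5823, 0.0728, 0.01  ])] 0.1321046379678497 0.0994204580825363
centre [0.6466 0.1253 0.01  ] yaw 0.04161410169279991 yaw2 3.1089668238966732
plate top [array([0.7154, 0.1776, 0.01  ]), array([0.7174, 0.0728, 0.01  ]), array([0.5828, 0.0718, 0.01  ]), array([0.5801, 0.1745, 0.01  ])] [0.6489 0.1242 0.01  ]
0.015000606862888722
stem [0.5261 0.2649 0.04  ] [0.3896 0.2848 0.04  ] 0.13790651737234655 [0.4578 0.2748 0.04  ] -0.1445510658094111
stem top [0.5268 0.2644 0.04  ] [0.394  0.2827 0.04  ] 0.13399176592836712 [0.4604 0.2736 0.04  ] -0.13680831538292026
```

```bash
cat >> h.py <<'E'
def delta(s,pos,ang):
    "tool-frame shift and turn taking the tool to pos, pointing straight down, tool x at world angle ang"
    R=Ro.from_quat(s["eef_rot"]);c,n=np.cos(ang),np.sin(ang)
    G=Ro.from_matrix(np.array([[c,n,0],[n,-c,0],[0,0,-1.]]))
    print("turn",np.round((R.inv()*G).as_rotvec(),4),"shift",np.round(R.inv().apply(np.array(pos)-s["tool_pos"]),4))
E
python3 - <<'E'
from h import *;from plant import r
s=r.get_state()
delta(s,[.52,-.16,.25],-1.131+1.3)
E
```

```text
turn [-1.0000e-03  1.5000e-03 -1.3009e+00] shift [-0.2587 -0.4028 -0.0036]
```

```bash
python3 -m pendant '[[[0,0,-0.15],[-0.026,-0.04,-0.004],1],[[0,0,-0.3],[-0.052,-0.08,-0.004],1],[[0,0,-0.45],[-0.078,-0.12,-0.004],1],[[0,0,-0.6],[-0.104,-0.16,-0.004],1],[[0,0,-0.75],[-0.13,-0.2,-0.004],1],[[0,0,-0.9],[-0.155,-0.24,-0.004],1],[[0,0,-1.05],[-0.18,-0.28,-0.004],1],[[0,0,-1.2],[-0.207,-0.32,-0.004],1],[[0,0,-1.3],[-0.233,-0.36,-0.004],1],[[0,0,-1.3],[-0.259,-0.403,-0.004],1]]'
python3 - <<'E'
from h import *;from plant import r
s=r.get_state();print(s["tool_pos"],s["q"])
delta(s,[.42,.28,.2],1.43)
E
```

```text
clock: 1.1
tool_pos: [0.5203, -0.1591, 0.2503]
eef_rot: [0.996, 0.085, -0.001, -0.0]
contact_force: [1.0, -0.9, 0.7]
opening: 0.999
[ 0.52028762 -0.15912015  0.25032268] [ 0.53536664  0.61709985 -0.53375514  1.79539504  0.40617826  0.84145681
 -0.02382152]
turn [-9.0000e-04  1.0000e-03 -1.2606e+00] shift [-0.0247 -0.4497  0.0504]
```

```bash
python3 -m pendant '[[[0,0,-0.14],[0.005,-0.045,0],1],[[0,0,-0.28],[0.008,-0.09,0],1],[[0,0,-0.42],[0.01,-0.135,0],1],[[0,0,-0.56],[0.01,-0.18,0],1],[[0,0,-0.7],[0.01,-0.225,0],1],[[0,0,-0.84],[0.005,-0.27,0.01],1],[[0,0,-0.98],[0,-0.315,0.02],1],[[0,0,-1.12],[-0.01,-0.36,0.03],1],[[0,0,-1.26],[-0.017,-0.405,0.04],1],[[0,0,-1.26],[-0.025,-0.45,0.05],1]]'
python3 - <<'E'
from h import *;from plant import r
s=r.get_state();print(s["tool_pos"],s["q"])
c=r.snapshot("wrist");pickle.dump((s,c),open("w1.pkl","wb"));print(c["mtx"],c["T_tool_cam"])
delta(s,[.42,.28,.2],1.43)
cv2.imwrite("pics/w1.png",cv2.resize(c["image"][:,:,::-1],(800,600),interpolation=cv2.INTER_CUBIC))
E
```

```text
clock: 2.1
tool_pos: [0.4196, 0.2803, 0.1999]
eef_rot: [0.755, 0.656, -0.0, -0.0]
contact_force: [0.8, -0.9, 0.0]
opening: 1.001
[0.41956085 0.28031454 0.19985765] [-0.2101547   0.70506898 -0.77997289  1.95545618  0.70653025  0.77779306
  0.02793099]
[[297.31863964   0.         252.51655724]
 [  0.         297.31863964 185.83714048]
 [  0.           0.           1.        ]] [[ 9.99999263e-01  3.07513608e-05 -1.21339162e-03 -1.50638019e-03]
 [ 3.17335546e-04  9.58285165e-01  2.85813649e-01 -7.30518961e-02]
 [ 1.17156434e-03 -2.85813823e-01  9.58284449e-01 -1.37881249e-01]
 [ 0.00000000e+00  0.00000000e+00  0.00000000e+00  1.00000000e+00]]
turn [-0.0006  0.0005  0.0005] shift [-0.0003  0.0005 -0.0001]
```

View pics/w1.png

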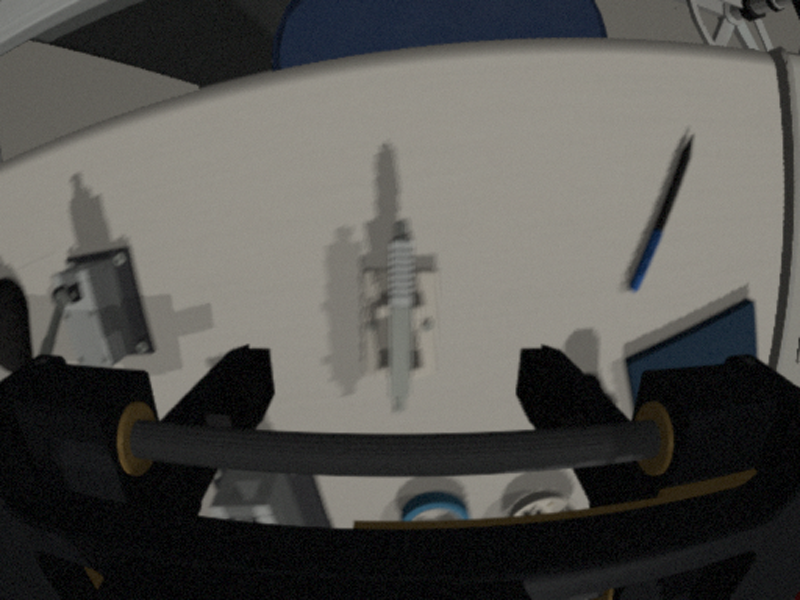

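Wrist view: the stem's stud end is at (402,222) and its nose tip at (398,408), well between the jaws.

```bash
cat >> h.py <<'E'
def wray(s,c,uv):
    K=c["mtx"];p=np.array([(uv[0]-K[0,2])/K[0,0],(uv[1]-K[1,2])/K[1,1]]);t=np.hypot(*p)
    d=np.r_[p/t*np.sin(t),np.cos(t)] if t>0 else np.array([0,0,1.])
    M=c["T_tool_cam"];R=Ro.from_quat(s["eef_rot"]).as_matrix()
    return R@M[:3,3]+s["tool_pos"],R@M[:3,:3]@d
def wz(s,c,uv,z):
    o,d=wray(s,c,uv);return o+d*(z-o[2])/d[2]
E
python3 - <<'E'
from h import *
s,c=pickle.load(open("w1.pkl","rb"))
n=wz(s,c,(398*.64,408*.64),.04);b=wz(s,c,(402*.64,222*.64),.042);x=n-b;print(n,b,np.linalg.norm(x[:2]),(n+b)/2,np.arctan2(x[1],x[0]))
for p in ((390,300),(410,300)): print(wz(s,c,(p[0]*.64,p[1]*.64),.047))
yaw=np.arctan2(x[1],x[0]);m=(n+b)/2
u=np.array([np.cos(yaw),np.sin(yaw),0]);g=m-.046*u
g[2]=.040-.011;print(g)
delta(s,g+[0,0,.06],yaw+np.pi/2);delta(s,g,yaw+np.pi/2)
E
```

```text
[0.52511009 0.26596451 0.04      ] [0.38958775 0.28739537 0.042     ] 0.1372063679971673 [0.45734892 0.27667994 0.041     ] -0.15683657468881074
[0.43883513 0.27258985 0.047     ]
[0.44067302 0.2856083  0.047     ]
[0.41191351 0.28386488 0.029     ]
turn [-0.0006  0.0005  0.0165] shift [ 0.0025 -0.008   0.1109]
turn [-0.0006  0.0005  0.0165] shift [ 0.0025 -0.008   0.1709]
```

```bash
python3 -m pendant '[[[0,0,0.01],[0.002,-0.007,0.04],1],[[0,0,0.01],[0.002,-0.007,0.08],1],[[0,0,0.01],[0.002,-0.007,0.12],1],[[0,0,0.01],[0.002,-0.007,0.145],1],[[0,0,0.01],[0.002,-0.007,0.16],1],[[0,0,0.01],[0.002,-0.007,0.17],1],[[0,0,0.01],[0.002,-0.007,0.171],1],[[0,0,0.01],[0.002,-0.007,0.171],0.5],[[0,0,0.01],[0.002,-0.007,0.171],0.3],[[0,0,0.01],[0.002,-0.007,0.171],0.2]]' 10
python3 -m pendant '[[[0,0,0],[0,0,0],0],[[0,0,0],[0,0,0],0],[[0,0,0],[0,0,0],0],[[0,0,0],[0,0,0],0],[[0,0,0],[0,0,0],0],[[0,0,0],[0,0,0],0]]' 40
```

```text
clock: 3.15
tool_pos: [0.414, 0.2823, 0.0303]
eef_rot: [0.759, 0.651, 0.001, -0.0]
contact_force: [0.9, -0.2, 0.3]
opening: 0.753
clock: 3.75
tool_pos: [0.4137, 0.2821, 0.0297]
eef_rot: [0.759, 0.651, -0.0, 0.0]
contact_force: [0.4, 0.7, 0.3]
opening: 0.211
```

```bash
python3 -m pendant '[[[0,0,0],[0,0,0],0],[[0,0,0],[0,0,0],0],[[0,0,0],[0,0,0],0],[[0,0,0],[0,0,0],0],[[0,0,0],[0,0,0],0]]' 40
python3 -m pendant '[[[0,0,0],[0,0,-0.01],0],[[0,0,0],[0,0,-0.03],0],[[0,0,0],[0,0,-0.05],0],[[0,0,0],[0,0,-0.07],0],[[0,0,0],[0,0,-0.09],0],[[0,0,0],[0,0,-0.1],0],[[0,0,0],[0,0,-0.1],0]]'
python3 - <<'E'
from h import *;from plant import r
s=r.get_state();print(s["tool_pos"],s["eef_rot"])
c=r.snapshot("wrist");pickle.dump((s,c),open("w2.pkl","wb"))
S=r.snapshot("scene")
pickle.dump(S,open("s2.pkl","wb"))
a=cv2.resize(c["image"][120:320,150:350],(400,400),interpolation=cv2.INTER_CUBIC)
p=proj(S,s["tool_pos"]).astype(int);print(p)
u,v=max(p[0]-60,0),max(p[1]-50,0);v=min(v,284);b=cv2.resize(S["image"][v:v+100,u:u+100],(400,400),interpolation=cv2.INTER_CUBIC);print(u,v)
cv2.imwrite("pics/lift.png",cv2.convertScaleAbs(np.hstack([a,b])[:,:,::-1],alpha=1.4))
E
```

```text
clock: 4.25
tool_pos: [0.4136, 0.2822, 0.0297]
eef_rot: [0.759, 0.651, 0.0, -0.0]
contact_force: [0.2, 0.3, -0.2]
opening: 0.15
clock: 4.95
tool_pos: [0.4141, 0.2823, 0.1305]
eef_rot: [0.759, 0.651, 0.001, 0.0]
contact_force: [0.7, -0.4, -1.8]
opening: 0.149
[0.41412994 0.28233865 0.13049866] [7.59183883e-01 6.50875552e-01 9.17655341e-04 7.11977360e-05]
[271 243]
211 193
```

View pics/lift.png

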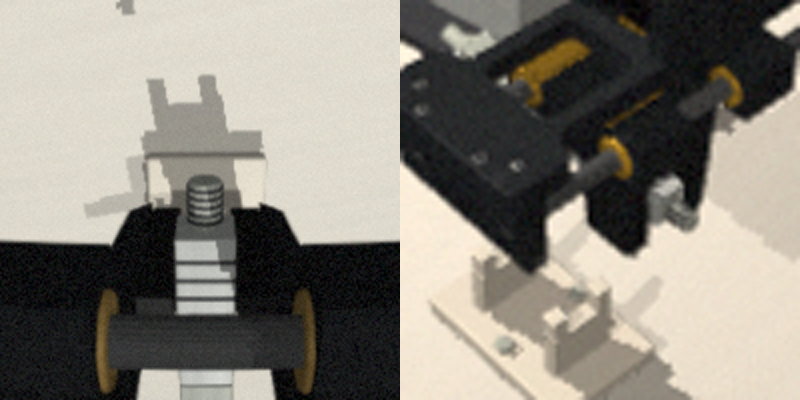

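```bash
python3 - <<'E'
from h import *;from plant import r
s,c=pickle.load(open("w2.pkl","rb"));S=pickle.load(open("s2.pkl","rb"))
R=Ro.from_quat(s["eef_rot"]).as_matrix()
for pit in(-.1,-.05,0,.05,.1):
    n=s["tool_pos"]+R@np.array([0,.116*np.cos(pit),-.011+.116*np.sin(pit)]);print(pit,proj(S,n))
delta(r.get_state(),[.61,.125,.28],.025+np.pi/2)
E
```

```text
-0.1 [221.83067093 193.8845024 ]
-0.05 [221.7847405  196.44701312]
0 [221.85268522 199.08089624]
0.05 [222.0326963  201.78014797]
0.1 [222.32286349 204.53886244]
turn [-0.0003  0.0009 -0.178 ] shift [-0.125   0.218  -0.1508]
```

```bash
python3 -m pendant '[[[0,0,0],[0,0,-0.04],0],[[0,0,0],[-0.01,0.01,-0.08],0],[[0,0,-0.05],[-0.03,0.04,-0.11],0],[[0,0,-0.1],[-0.05,0.08,-0.14],0],[[0,0,-0.15],[-0.07,0.12,-0.15],0],[[0,0,-0.178],[-0.09,0.155,-0.15],0],[[0,0,-0.178],[-0.11,0.19,-0.15],0],[[0,0,-0.178],[-0.125,0.218,-0.15],0],[[0,0,-0.178],[-0.125,0.218,-0.15],0],[[0,0,-0.178],[-0.125,0.218,-0.15],0]]'
python3 - <<'E'
from h import *;from plant import r
s=r.get_state();print(s["tool_pos"],s["eef_rot"],s["contact_force"])
c=r.snapshot("wrist");pickle.dump((s,c),open("w3.pkl","wb"))
cv2.imwrite("pics/w3.png",cv2.convertScaleAbs(cv2.resize(c["image"][70:295,110:410],(800,600),interpolation=cv2.INTER_CUBIC)[:,:,::-1],alpha=1.5))
E
```

```text
clock: 6.05
tool_pos: [0.6096, 0.1248, 0.2778]
eef_rot: [0.699, 0.716, -0.001, -0.001]
contact_force: [-0.3, 0.7, -1.3]
opening: 0.15
[0.60959958 0.12484489 0.27784158] [ 0.69858142  0.71552896 -0.00126728 -0.00084386] [-0.29998239  0.68085317 -1.31668852]
```

View pics/w3.png

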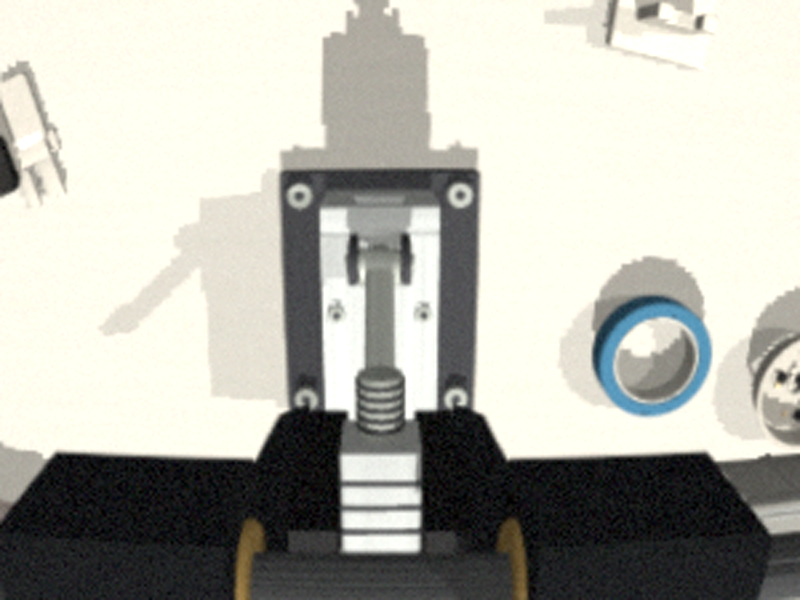

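```bash
python3 - <<'E'
from h import *;from plant import r
s,c=pickle.load(open("w3.pkl","rb"))
px=lambda p:(110+p[0]*.375,70+p[1]*.375)
W=lambda p,z:wz(s,c,px(p),z)
P=[W(p,.012) for p in((299,195),(460,195),(455,400),(306,401))]
print("screws",np.round(P,4),np.round(sum(P)/4,4));x=P[2]+P[3]-P[0]-P[1];y=P[1]+P[2]-P[0]-P[3]
print("yaw",np.arctan2(x[1],x[0]),np.arctan2(-y[0],y[1]),np.linalg.norm(x)/2,np.linalg.norm(y)/2)
A=W((281,171),.01);B=W((479,170),.01);print("plate front",A,B,(A+B)/2,np.linalg.norm(A-B),np.arctan2(-(B-A)[0],(B-A)[1]))
A=W((321,206),.066);B=W((440,205),.066);print("block front",A,B,(A+B)/2,np.linalg.norm(A-B))
C=W((336,312),.067);D=W((423,312),.067);print("top screws",(C+D)/2)
L=W((380,247),.082);print("pin",L)
R=Ro.from_quat(s["eef_rot"]).as_matrix();print("stem dir",np.arctan2(R[1,1],R[0,1]),"pitch",R[2,1])
# stud mid at its end vs tool x
o,d=wray(s,c,px((380,375)));Rt=R.T;oo=Rt@(o-s["tool_pos"]);dd=Rt@d;print("stud tip in tool at z=-.011",oo+dd*(-.015-oo[2])/dd[2])
E
```

```text
screws [[0.5957 0.0805 0.012 ]
 [0.5937 0.1634 0.012 ]
 [0.7074 0.1665 0.012 ]
 [0.71   0.0839 0.012 ]] [0.6517 0.1236 0.012 ]
yaw 0.028265563730802003 0.02772901763174042 0.11403621700911165 0.08271594668684466
plate front [0.58357348 0.07092688 0.01      ] [0.58062118 0.1728979  0.01      ] [0.58209733 0.12191239 0.01      ] 0.10201375279734513 0.028944221601340168
block front [0.59266252 0.09592859 0.066     ] [0.59093632 0.14902017 0.066     ] [0.59179942 0.12247438 0.066     ] 0.05311962873740933
top screws [0.6411057  0.12319231 0.067     ]
pin [0.60744554 0.12265537 0.082     ]
stem dir 0.02396720108688596 pitch -0.002992551978618919
stud tip in tool at z=-.011 [-0.00176701 -0.02521687 -0.015     ]
```

```bash
python3 - <<'E'
from h import *;from plant import r
delta(r.get_state(),[.457,.1197,.034],.028+np.pi/2)
E
```

```text
turn [-0.0026 -0.     -0.0015] shift [-0.0024 -0.1514  0.2448]
```

```bash
python3 -m pendant '[[[0,0,0],[0,-0.04,0],0],[[0,0,0],[-0.001,-0.08,0],0],[[0,0,0],[-0.002,-0.12,0.01],0],[[-0.002,0,-0.002],[-0.002,-0.151,0.04],0],[[-0.002,0,-0.002],[-0.002,-0.151,0.08],0],[[-0.002,0,-0.002],[-0.002,-0.151,0.12],0],[[-0.002,0,-0.002],[-0.002,-0.151,0.16],0],[[-0.002,0,-0.002],[-0.002,-0.151,0.2],0],[[-0.002,0,-0.002],[-0.002,-0.151,0.23],0],[[-0.002,0,-0.002],[-0.002,-0.151,0.244],0]]'
python3 -m pendant '[[[0,0,0],[0,0,0],0],[[0,0,0],[0,0,0],0],[[0,0,0],[0,0,0],0]]'
python3 - <<'E'
from h import *;from plant import r
s=r.get_state();print(s["tool_pos"],s["contact_force"])
delta(s,[.457,.1197,.034],.028+np.pi/2)
S=r.snapshot("scene");T=r.snapshot("top");pickle.dump((s,S,T),open("s4.pkl","wb"))
R=Ro.from_quat(s["eef_rot"]).as_matrix();print("nose pred",[proj(c,s["tool_pos"]+R@[0,.115,-.011]) for c in(S,T)],"mouth",[proj(c,[.593,.1235,.045]) for c in (S,T)])
a=cv2.resize(S["image"][155:235,200:280],(480,480),interpolation=cv2.INTER_CUBIC)
b=cv2.resize(T["image"][150:230,250:303],(318,480),interpolation=cv2.INTER_CUBIC)
cv2.imwrite("pics/s4.png",cv2.convertScaleAbs(np.hstack([a,b])[:,:,::-1],alpha=1.6))
E
```

```text
clock: 7.1
tool_pos: [0.4568, 0.1207, 0.0337]
eef_rot: [0.696, 0.718, -0.001, -0.001]
contact_force: [0.4, -0.2, -1.5]
opening: 0.152
clock: 7.4
tool_pos: [0.4594, 0.1204, 0.0368]
eef_rot: [0.697, 0.717, 0.002, 0.001]
contact_force: [-0.4, 0.8, -1.7]
opening: 0.153
[0.45941439 0.12043938 0.03680134] [-0.42476408  0.76540569 -1.66031504]
turn [ 0.0034 -0.0011  0.0001] shift [-0.0007 -0.0024  0.0028]
nose pred [array([255.04089032, 187.17539723]), array([285.61419571, 180.15290491])] mouth [array([247.76061909, 184.38724272]), array([285.37279803, 172.78629676])]
```

View pics/s4.png

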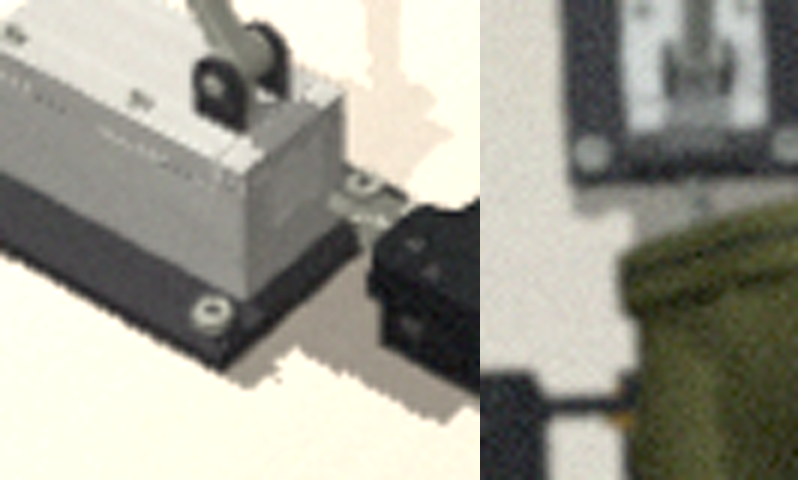

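```bash
python3 - <<'E'
from h import *
s,S,T=pickle.load(open("s4.pkl","rb"))
A=toz(S,(241.1,185.4),.066);B=toz(S,(257.4,171),.066);print("scene front",A,B,(A+B)/2)
A=toz(T,(250+146/6,150+128/6),.066);B=toz(T,(250+288/6,150+126/6),.066);print("top front",A,B,(A+B)/2)
print("nose scene",toz(S,(255.8,187.8),.045),"top",toz(T,(287,184.5),.047), "tool",s["tool_pos"])
E
```

```text
scene front [0.58498314 0.15268684 0.066     ] [0.5887161  0.09903411 0.066     ] [0.58684962 0.12586048 0.066     ]
top front [0.59271925 0.15081108 0.066     ] [0.59237232 0.09502873 0.066     ] [0.59254578 0.12291991 0.066     ]
nose scene [0.57432801 0.12127246 0.045     ] top [0.56389588 0.12055856 0.047     ] tool [0.45941439 0.12043938 0.03680134]
```

```bash
python3 -m pendant '[[[0,0,0],[0,0,0.001],0],[[0,0,0],[0.001,0.003,0.001],0],[[0,0,0],[0.001,0.006,0.001],0],[[0,0,0],[0.001,0.009,0.001],0],[[0,0,0],[0.001,0.009,0.001],0],[[0,0,0],[0.001,0.009,0.001],0]]'
for i in 1 2 3; do python3 -m pendant '[[[0,0,0],[0,0,0],0]]' ; done | grep -E "pos|rot|force"
python3 - <<'E'
from h import *;from plant import r
s=r.get_state();x=s["tool_pos"][0];delta(s,[x,.1248-(.59-x)*.028,.034],.028+np.pi/2)
E
```

```text
clock: 8.1
tool_pos: [0.4682, 0.1208, 0.0347]
eef_rot: [0.698, 0.717, 0.001, 0.001]
contact_force: [-0.1, -1.3, -1.5]
opening: 0.152
tool_pos: [0.468, 0.1208, 0.0347]
eef_rot: [0.697, 0.717, 0.001, 0.001]
contact_force: [-0.2, -0.6, -1.3]
tool_pos: [0.468, 0.1208, 0.0347]
eef_rot: [0.697, 0.717, 0.001, 0.001]
contact_force: [0.3, 0.3, -2.3]
tool_pos: [0.4681, 0.1209, 0.0347]
eef_rot: [0.697, 0.717, 0.001, 0.001]
contact_force: [0.6, -0.3, -1.0]
turn [ 0.0019  0.0001 -0.0006] shift [0.0005 0.     0.0007]
```

```bash
cat > g.py <<'E'
import sys;from plant import r;import numpy as np
s=r.get_state();f=s["contact_force"];print(round(s["clock"],2),np.round(s["tool_pos"],4),np.round(f,1),np.round(s["moment"],2))
b=np.array([0,0,-1.5]);sys.exit(np.linalg.norm(f-b)>float(sys.argv[1]))
E
python3 -m pendant '[[[0.002,0,0],[0.0005,0.001,0.0007],0],[[0.002,0,0],[0.0005,0.003,0.0007],0],[[0.002,0,0],[0.0005,0.005,0.0007],0]]' >/dev/null; python3 g.py 5 &&
python3 -m pendant '[[[0,0,0],[0,0.002,0],0],[[0,0,0],[0,0.004,0],0],[[0,0,0],[0,0.005,0],0]]' >/dev/null; python3 g.py 5 &&
python3 -m pendant '[[[0,0,0],[0,0.002,0],0],[[0,0,0],[0,0.004,0],0],[[0,0,0],[0,0.005,0],0]]' >/dev/null; python3 g.py 5 &&
python3 -m pendant '[[[0,0,0],[0,0.002,0],0],[[0,0,0],[0,0.004,0],0],[[0,0,0],[0,0.005,0],0]]' >/dev/null; python3 g.py 5 &&
python3 -m pendant '[[[0,0,0],[0,0.002,0],0],[[0,0,0],[0,0.004,0],0],[[0,0,0],[0,0.005,0],0]]' >/dev/null; python3 g.py 5
```

```text
8.7 [0.4734 0.1215 0.034 ] [ 0.5 -0.2 -1.5] [ 0.09 -0.02 -0.02]
8.7 [0.4734 0.1215 0.034 ] [ 0.5 -0.2 -1.5] [ 0.09 -0.02 -0.02]
8.7 [0.4734 0.1215 0.034 ] [ 0.5 -0.2 -1.5] [ 0.09 -0.02 -0.02]
8.7 [0.4734 0.1215 0.034 ] [ 0.5 -0.2 -1.5] [ 0.09 -0.02 -0.02]
8.7 [0.4734 0.1215 0.034 ] [ 0.5 -0.2 -1.5] [ 0.09 -0.02 -0.02]False
False
False
False
False
```

```bash
sed -i 's/sys.exit(\(.*\))$/sys.exit(int(\1))/' g.py
P="python3 -m pendant"
$P '[[[0,0,0],[0,0.002,0],0],[[0,0,0],[0,0.004,0],0],[[0,0,0],[0,0.005,0],0]]' >/dev/null; python3 g.py 5 &&
$P '[[[0,0,0],[0,0.002,0],0],[[0,0,0],[0,0.004,0],0],[[0,0,0],[0,0.005,0],0]]' >/dev/null && python3 g.py 5 &&
$P '[[[0,0,0],[0,0.002,0],0],[[0,0,0],[0,0.004,0],0],[[0,0,0],[0,0.005,0],0]]' >/dev/null && python3 g.py 5 &&
$P '[[[0,0,0],[0,0.002,0],0],[[0,0,0],[0,0.004,0],0],[[0,0,0],[0,0.005,0],0]]' >/dev/null && python3 g.py 5
```

```text
9.0 [0.4785 0.1216 0.034 ] [-0.  -0.5 -1.2] [ 0.04 -0.03 -0.  ]
9.3 [0.4834 0.1217 0.034 ] [ 0.5  0.  -0.6] [ 0.03 -0.03 -0.01]
9.6 [0.4884 0.1219 0.034 ] [-0.2  0.5 -1.7] [ 0.03 -0.01 -0.04]
9.9 [0.4934 0.122  0.034 ] [ 0.1  0.1 -1.3] [ 0.01 -0.08 -0.  ]
```

```bash
P="python3 -m pendant"
$P '[[[0,0,0],[0,0.002,0],0],[[0,0,0],[0,0.004,0],0],[[0,0,0],[0,0.005,0],0]]' >/dev/null; python3 g.py 4 &&
$P '[[[0,0,0],[0,0.002,0],0],[[0,0,0],[0,0.003,0],0],[[0,0,0],[0,0.004,0],0]]' >/dev/null && python3 g.py 4 &&
$P '[[[0,0,0],[0,0.002,0],0],[[0,0,0],[0,0.003,0],0],[[0,0,0],[0,0.004,0],0]]' >/dev/null && python3 g.py 4 &&
$P '[[[0,0,0],[0,0.002,0],0],[[0,0,0],[0,0.003,0],0],[[0,0,0],[0,0.004,0],0]]' >/dev/null && python3 g.py 4 &&
$P '[[[0,0,0],[0,0.002,0],0],[[0,0,0],[0,0.003,0],0],[[0,0,0],[0,0.004,0],0]]' >/dev/null && python3 g.py 4
```

```text
10.2 [0.4984 0.1222 0.034 ] [-0.  -0.1 -1.1] [ 0.01 -0.07 -0.  ]
10.5 [0.502  0.1221 0.034 ] [-0.6  0.  -0.6] [ 0.02  0.08 -0.05]
10.8 [0.5062 0.1221 0.034 ] [-0.1 -1.3 -0.5] [-0.12  0.01 -0.06]
11.1 [0.5102 0.1223 0.034 ] [-0.7 -2.  -1.3] [-0.13  0.16 -0.14]
11.4 [0.5142 0.1225 0.034 ] [-0.7 -0.6 -0.8] [-0.19  0.14 -0.18]
```

```bash
P="python3 -m pendant"
$P '[[[0,0,0],[-0.0006,0.001,0],0],[[0,0,0],[-0.0006,0.002,0],0],[[0,0,0],[-0.0006,0.003,0],0]]' >/dev/null; python3 g.py 4 &&
$P '[[[0,0,0],[0,0.001,0],0],[[0,0,0],[0,0.002,0],0],[[0,0,0],[0,0.003,0],0]]' >/dev/null && python3 g.py 4 &&
$P '[[[0,0,0],[0,0.001,0],0],[[0,0,0],[0,0.002,0],0],[[0,0,0],[0,0.003,0],0]]' >/dev/null && python3 g.py 4
```

```text
11.7 [0.5173 0.1222 0.0341] [-1.  -0.4 -1.4] [-0.13  0.02 -0.02]
12.0 [0.5203 0.1223 0.0341] [-1.  -1.6 -0.1] [-0.06  0.07 -0.03]
12.3 [0.5233 0.1223 0.034 ] [-1.8 -1.  -1.2] [-0.04  0.03 -0.1 ]
```

```bash
cat > g2.py <<'E'
import sys;from plant import r;import numpy as np
s=r.get_state();f=s["contact_force"];print(round(s["clock"],2),np.round(s["tool_pos"],4),np.round(f,1),np.round(s["moment"],2))
sys.exit(int(-f[0]>4.2 or np.hypot(f[1],f[2]+1.5)>5))
E
P="python3 -m pendant"
$P '[[[0,0,0],[-0.0002,0.0005,0],0],[[0,0,0],[-0.0002,0.001,0],0]]' >/dev/null; python3 g2.py &&
$P '[[[0,0,0],[0,0.0005,0],0],[[0,0,0],[0,0.001,0],0]]' >/dev/null && python3 g2.py &&
$P '[[[0,0,0],[0,0.0005,0],0],[[0,0,0],[0,0.001,0],0]]' >/dev/null && python3 g2.py &&
$P '[[[0,0,0],[0,0.0005,0],0],[[0,0,0],[0,0.001,0],0]]' >/dev/null && python3 g2.py &&
$P '[[[0,0,0],[0,0.0005,0],0],[[0,0,0],[0,0.001,0],0]]' >/dev/null && python3 g2.py &&
$P '[[[0,0,0],[0,0.0005,0],0],[[0,0,0],[0,0.001,0],0]]' >/dev/null && python3 g2.py &&
$P '[[[0,0,0],[0,0.0005,0],0],[[0,0,0],[0,0.001,0],0]]' >/dev/null && python3 g2.py &&
$P '[[[0,0,0],[0,0.0005,0],0],[[0,0,0],[0,0.001,0],0]]' >/dev/null && python3 g2.py
```

```text
12.5 [0.5243 0.1222 0.0341] [-0.8 -0.6 -0.5] [ 0.01 -0.01 -0.04]
12.7 [0.5252 0.1222 0.0341] [-0.8  0.1 -1. ] [0.03 0.01 0.04]
12.9 [0.5262 0.1222 0.034 ] [-0.1 -0.3 -0. ] [0.04 0.05 0.02]
13.1 [0.5272 0.1222 0.0341] [-0.5 -0.8 -0.5] [ 0.   -0.04 -0.05]
13.3 [0.5282 0.1222 0.0341] [ 0.7 -0.4 -0.1] [ 0.06 -0.01 -0.03]
13.5 [0.5292 0.1222 0.0341] [-0.8  0.5 -0.2] [ 0.05 -0.04  0.02]
13.7 [0.5302 0.1223 0.034 ] [-0.3  0.3 -0.7] [ 0.05 -0.04 -0.02]
13.9 [0.5312 0.1222 0.034 ] [ 0.1 -0.5 -1.1] [ 0.05 -0.06 -0.  ]
```

```bash
P="python3 -m pendant"
$P '[[[0,0,0],[0,0.0005,0],0],[[0,0,0],[0,0.001,0],0]]' >/dev/null; python3 g2.py &&
$P '[[[0,0,0],[0,0.0005,0],0],[[0,0,0],[0,0.001,0],0]]' >/dev/null && python3 g2.py &&
$P '[[[0,0,0],[0,0.0005,0],0],[[0,0,0],[0,0.001,0],0]]' >/dev/null && python3 g2.py &&
$P '[[[0,0,0],[0,0.0005,0],0],[[0,0,0],[0,0.001,0],0]]' >/dev/null && python3 g2.py &&
$P '[[[0,0,0],[0,0.0005,0],0],[[0,0,0],[0,0.001,0],0]]' >/dev/null && python3 g2.py &&
$P '[[[0,0,0],[0,0.0005,0],0],[[0,0,0],[0,0.001,0],0]]' >/dev/null && python3 g2.py &&
$P '[[[0,0,0],[0,0.0005,0],0],[[0,0,0],[0,0.001,0],0]]' >/dev/null && python3 g2.py &&
$P '[[[0,0,0],[0,0.0005,0],0],[[0,0,0],[0,0.001,0],0]]' >/dev/null && python3 g2.py &&
$P '[[[0,0,0],[0,0.0005,0],0],[[0,0,0],[0,0.001,0],0]]' >/dev/null && python3 g2.py &&
$P '[[[0,0,0],[0,0.0005,0],0],[[0,0,0],[0,0.001,0],0]]' >/dev/null && python3 g2.py
```

```text
14.1 [0.5322 0.1223 0.034 ] [ 0.2 -0.6 -0.9] [ 0.05 -0.01 -0.04]
14.3 [0.5332 0.1223 0.034 ] [-0.  -0.1 -0.8] [ 0.08 -0.    0.02]
14.5 [0.5342 0.1223 0.034 ] [-0.7 -0.3 -0.7] [ 0.07 -0.09 -0.02]
14.7 [0.5352 0.1224 0.034 ] [-0.2  0.2 -0.7] [ 0.01  0.01 -0.02]
14.9 [0.5362 0.1224 0.0341] [-0.7  0.2 -0. ] [ 0.05 -0.   -0.01]
15.1 [0.5372 0.1224 0.034 ] [-1.2 -0.6 -0.8] [ 0.09 -0.01  0.01]
15.3 [0.5382 0.1225 0.034 ] [-0.2 -0.1 -0. ] [ 0.11  0.01 -0.02]
15.5 [0.5392 0.1225 0.034 ] [-0.4 -0.4  0.2] [ 0.12 -0.04  0.05]
15.7 [0.5402 0.1225 0.034 ] [-0.6 -0.3 -1.2] [ 0.04 -0.05  0.01]
15.9 [0.5412 0.1225 0.034 ] [-0.   0.  -1.8] [ 0.08  0.01 -0.04]
```

```bash
P="python3 -m pendant"
python3 g2.py && $P '[[[0,0,0],[0,0.0005,0],0],[[0,0,0],[0,0.001,0],0]]' >/dev/null && python3 g2.py &&
$P '[[[0,0,0],[0,0.0005,0],0],[[0,0,0],[0,0.001,0],0]]' >/dev/null && python3 g2.py &&
$P '[[[0,0,0],[0,0.0005,0],0],[[0,0,0],[0,0.001,0],0]]' >/dev/null && python3 g2.py &&
$P '[[[0,0,0],[0,0.0005,0],0],[[0,0,0],[0,0.001,0],0]]' >/dev/null && python3 g2.py &&
$P '[[[0,0,0],[0,0.0005,0],0],[[0,0,0],[0,0.001,0],0]]' >/dev/null && python3 g2.py
```

```text
15.9 [0.5412 0.1225 0.034 ] [-0.   0.  -1.8] [ 0.08  0.01 -0.04]
16.1 [0.5422 0.1225 0.034 ] [-0.3 -0.3 -1. ] [0.04 0.   0.05]
16.3 [0.5432 0.1226 0.0341] [-0.2  0.6 -0.1] [ 0.05 -0.02  0.04]
16.5 [0.5442 0.1226 0.034 ] [-0.8 -0.2 -1.6] [0.06 0.21 0.  ]
16.7 [0.5442 0.1226 0.0339] [-3.9 -0.3 -0. ] [0.08 0.59 0.04]
16.9 [0.5442 0.1225 0.0337] [-6.1 -1.   0.9] [ 0.01  1.14 -0.03]
```

The stop is felt: x halts at 0.5442 while Fx climbs to −6 N. I'll hold briefly, relax the push and release.

```bash
P="python3 -m pendant"
$P '[[[0,0,0],[0,0,0],0],[[0,0,0],[0,0,0],0],[[0,0,0],[0,0,0],0],[[0,0,0],[0,0,0],0]]' >/dev/null; python3 g2.py
$P '[[[0,0,0],[0,-0.0005,0],0],[[0,0,0],[0,-0.001,0],0],[[0,0,0],[0,-0.0013,0],0],[[0,0,0],[0,-0.0013,0],0]]' >/dev/null; python3 g2.py
$P '[[[0,0,0],[0,0,0],0.5],[[0,0,0],[0,0,0],0.5],[[0,0,0],[0,0,0],0.5],[[0,0,0],[0,0,0],0.5],[[0,0,0],[0,0,0],0.5],[[0,0,0],[0,0,0],0.5],[[0,0,0],[0,0,0],0.5]]' ; python3 g2.py
python3 - <<'E'
from h import *;from plant import r
s=r.get_state()
delta(s,[.5442,.1226,.24],.028+np.pi/2)
E
```

```text
17.3 [0.5442 0.1225 0.0337] [-6.3 -0.6  1.6] [ 0.09  1.   -0.05]
17.7 [0.5443 0.1225 0.0339] [-5.7 -0.8 -0.3] [0.01 0.9  0.03]
clock: 18.4
tool_pos: [0.5449, 0.1226, 0.0341]
eef_rot: [0.697, 0.717, 0.0, 0.0]
contact_force: [0.6, -0.6, -0.1]
opening: 0.502
18.4 [0.5449 0.1226 0.0341] [ 0.6 -0.6 -0.1] [ 0.06 -0.12  0.03]
turn [ 0.0002  0.     -0.0008] shift [-0.     -0.0007 -0.2059]
```

Released, with the force back to zero. Next I raise the tool clear, close the fingers and look at the stem and lever.

```bash
P="python3 -m pendant"
$P '[[[0,0,0],[0,0,-0.01],0.5],[[0,0,0],[0,0,-0.03],0.5],[[0,0,0],[0,0,-0.06],0.5],[[0,0,0],[0,0,-0.1],0.5],[[0,0,0],[0,0,-0.14],0],[[0,0,0],[0,0,-0.18],0],[[0,0,0],[0,0.02,-0.2],0],[[0,0,0],[0,0.05,-0.2],0],[[0,0,0],[0,0.07,-0.2],0],[[0,0,0],[0,0.07,-0.2],0]]' 20
python3 - <<'E'
from h import *;from plant import r
s=r.get_state();print(s["tool_pos"],s["opening"],s["contact_force"])
c=r.snapshot("wrist");S=r.snapshot("scene");pickle.dump((s,c,S),open("w5.pkl","wb"))
a=cv2.resize(c["image"][70:290,150:350],(400,440),interpolation=cv2.INTER_CUBIC)
b=cv2.resize(S["image"][110:220,180:280],(400,440),interpolation=cv2.INTER_CUBIC)
cv2.imwrite("pics/w5.png",cv2.convertScaleAbs(np.hstack([a,b])[:,:,::-1],alpha=1.4))
E
```

```text
clock: 19.4
tool_pos: [0.6168, 0.1242, 0.2346]
eef_rot: [0.698, 0.716, 0.001, 0.0]
contact_force: [0.3, -0.2, 0.2]
opening: 0.002
[0.61680177 0.12422502 0.23457105] 0.0024237882925369075 [ 0.29246693 -0.1915962   0.19329135]
```

View pics/w5.png

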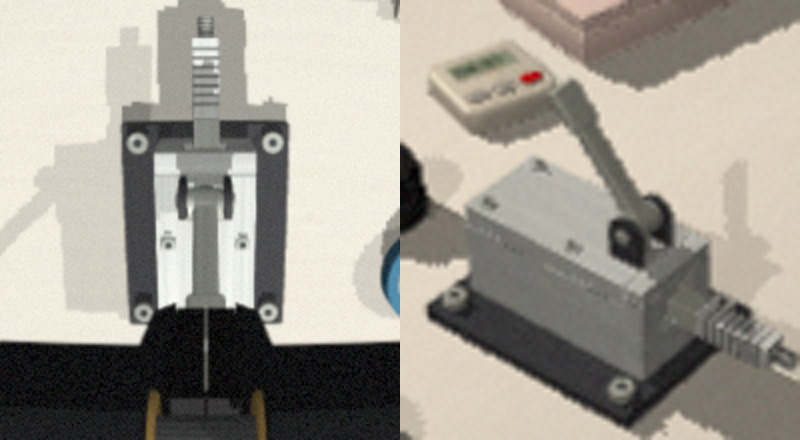

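Wrist panel: the stem sits straight in the slot (205,20–150), the lever is still open, and its pad end is near (205,305). Now I move above the pad.

```bash
python3 - <<'E'
from h import *;from plant import r
s,c,S=pickle.load(open("w5.pkl","rb"))
print("pad end",wz(s,c,(252.5,222),.14))
s=r.get_state()
for x,z in((.652,.158),(.66,.135),(.676,.096)): delta(s,[x,.1226+(x-.5442)*.028,z],.028+np.pi/2)
E
```

```text
pad end [0.64513265 0.12309511 0.14      ]
turn [-0.0011 -0.0002 -0.0003] shift [-0.0002  0.0382  0.0761]
turn [-0.0011 -0.0002 -0.0003] shift [-0.0002  0.0462  0.0991]
turn [-0.0011 -0.0002 -0.0003] shift [-0.0002  0.0622  0.1381]
```

```bash
P="python3 -m pendant"
$P '[[[0,0,0],[0,0.02,0.02],0],[[0,0,0],[0,0.034,0.05],0],[[0,0,0],[0,0.034,0.075],0],[[0,0,0],[0,0.034,0.08],0],[[0,0,0],[0,0.036,0.085],0],[[0,0,0],[0,0.034,0.09],0],[[0,0,0],[0,0.038,0.0935],0],[[0,0,0],[0,0.042,0.097],0],[[0,0,0],[0,0.042,0.097],0]]'
python3 g2.py
```

```text
clock: 20.4
tool_pos: [0.6574, 0.1263, 0.1372]
eef_rot: [0.697, 0.717, 0.001, -0.0]
contact_force: [-0.8, 0.8, 0.7]
opening: 0.004
20.4 [0.6574 0.1263 0.1372] [-0.8  0.8  0.7] [ 0.29 -0.02 -0.01]
```

```bash
P="python3 -m pendant"
$P '[[[0,0,0],[0,0.005,0.0045],0],[[0,0,0],[0,0.009,0.009],0],[[0,0,0],[0,0.0125,0.014],0],[[0,0,0],[0,0.0157,0.019],0]]' 
python3 g2.py;
$P '[[[0,0,0],[0,0.0025,0.005],0],[[0,0,0],[0,0.005,0.011],0],[[0,0,0],[0,0.0065,0.016],0],[[0,0,0],[0,0.008,0.02],0]]' ;python3 g2.py
```

```text
clock: 20.8
tool_pos: [0.6726, 0.1261, 0.1173]
eef_rot: [0.697, 0.717, -0.0, -0.0]
contact_force: [-3.0, 0.9, 2.1]
opening: 0.003
20.8 [0.6726 0.1261 0.1173] [-3.   0.9  2.1] [0.1  0.43 0.06]
clock: 21.2
tool_pos: [0.6807, 0.1259, 0.0975]
eef_rot: [0.698, 0.717, -0.0, 0.0]
contact_force: [-3.3, 0.2, 3.3]
opening: 0.003
21.2 [0.6807 0.1259 0.0975] [-3.3  0.2  3.3] [0.   0.37 0.07]
```

Now pressing to the end, watching the force.

```bash
P="python3 -m pendant"
$P '[[[0,0,0],[0,0,0.001],0],[[0,0,0],[0,0,0.002],0],[[0,0,0],[0,0,0.003],0],[[0,0,0],[0,0,0.003],0]]' >/dev/null;python3 g2.py
$P '[[[0,0,0],[0,0,0.001],0],[[0,0,0],[0,0,0.002],0],[[0,0,0],[0,0,0.002],0]]' >/dev/null;python3 g2.py
```

```text
21.6 [0.6808 0.126  0.0965] [-3.4 -1.4  8.9] [-0.34  0.76 -0.02]
21.9 [0.6809 0.126  0.0963] [-7.7 -2.7 18.3] [-0.66  1.4  -0.  ]
```

```bash
P="python3 -m pendant"
$P '[[[0,0,0],[0,0,0.001],0],[[0,0,0],[0,0,0.0015],0],[[0,0,0],[0,0,0.0015],0],[[0,0,0],[0,0,0.0015],0]]' >/dev/null;python3 g2.py
$P '[[[0,0,0],[0,0,-0.008],0],[[0,0,0],[0,0,-0.03],0],[[0,0,0],[0,0,-0.07],0],[[0,0,0],[0,0,-0.11],0],[[0,0,0],[0,-0.02,-0.14],0],[[0,0,0],[0,-0.06,-0.15],0],[[0,0,0],[0,-0.06,-0.15],0],[[0,0,0],[0,-0.06,-0.15],0]]' >/dev/null;python3 g2.py
python3 - <<'E'
from h import *;from plant import r
s=r.get_state()
c=r.snapshot("wrist");S=r.snapshot("scene");pickle.dump((s,c,S),open("w6.pkl","wb"))
a=cv2.resize(c["image"][70:290,150:350],(400,440),interpolation=cv2.INTER_CUBIC)
b=cv2.resize(S["image"][110:220,180:280],(400,440),interpolation=cv2.INTER_CUBIC)
cv2.imwrite("pics/w6.png",cv2.convertScaleAbs(np.hstack([a,b])[:,:,::-1],alpha=1.4))
E
```

```text
22.3 [0.6809 0.126  0.0961] [-8.9 -3.5 25.8] [-0.95  1.95  0.03]
23.1 [0.6207 0.1243 0.242 ] [0.8 0.2 0.1] [ 0.06 -0.15 -0.04]
```

View pics/w6.png

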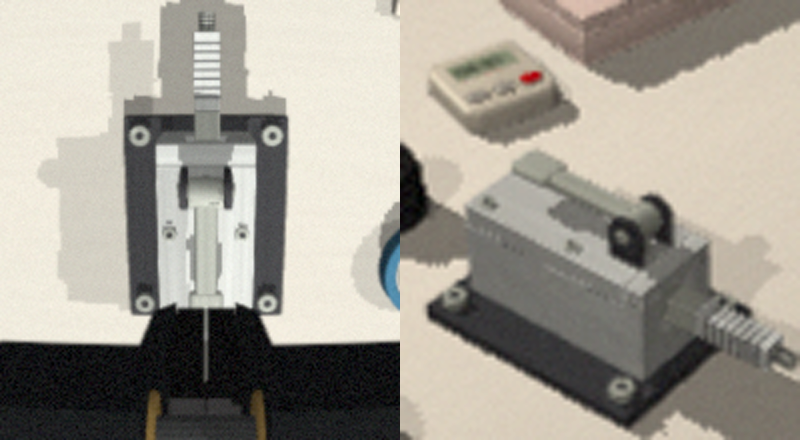

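The lever lies flat. In the scene crop the stem is in the same place as before clamping (tip at (795,355)), and the robot is clear.

```bash
python3 -c "
from plant import r
print(r.finish_job())"
```

```text
the job is handed in; nothing more can be done
None
```

I slid the stem into the large block until it came home on the backstop, let go, pressed the cam lever flat and handed the job in. The robot's clock stood at about 23 s of the 61 s allowed. No verdict was reported.

- **Backstop:** the stem slid in with under 2 N of drag. At about 69 mm inside (mouth position good to a few mm) the tool stopped dead and the push rose to about 6 N, well under the 16 N at which the backstop gives way. I held it there 0.4 s, eased off slightly and released. The force then read zero.
- **Clamping:** I pressed the pad from above until it stopped moving at 88 mm above the bench, the height given for fully down, with up to 26 N.
- **Last checks:** the final pictures show the lever flat, the stem in line and in the same place as before clamping, and the robot clear of everything. The path stayed clear of the loupe and dish; I did not check them in a last picture.
- **What disagreed or could not be seen:**
  - The cameras differed by 2–4 mm on where the mouth was; the lead-in and small sideways force corrections took care of it.
  - The shoe's grip on the stem and the backstop's position could not be seen directly. I inferred them from the forces and the lever height.

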